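Dial the combination of the bench strongbox and draw its bolt

TASK

Unlock the small grey strongbox on the bench: turn its dial right (clockwise) to 48 and pause there, turn it left to 12 and pause there, then turn it right again until you feel it come up against its spring stop (somewhere between 57 and 79, different every time) without forcing it. Let go of the dial, slide the bolt all the way towards the dial without ramming it, and let go. Leave the other things on the bench where they stand.

Things in the scene. Friction and masses are not known exactly. Their poses are not given: they have to be found in the camera images.
- lock_box: grey steel strongbox, 150 x 230 x 70 mm (local x, y, z), fixed; origin under its centre, z up. On its top, at local (0, +55 mm), a round dark dial housing 96 mm across, its top 88 mm above the bench. A bolt lies along local y on the other half, under two bridges 36 mm wide, 14 mm high (guide at y = -12 mm, keeper at y = -68 mm).
- dial_pointer (a point): pointer end of the dial (white line), 30 mm from its axis, moving over white marks on the housing (no numerals): numbers 0 to 80 run clockwise from above, 1.25 degrees each; a mark every 5, longer every 10, thick at 0 and 80. Number 40, the middle, lies towards the strongbox's +x; 0 is 50 degrees counterclockwise of it, 80 is 50 degrees clockwise.
- dial_turn (a joint): clockwise turn of the dial in rad, 0 with the pointer at number 0; 0.02182 rad a number, so 12 is 0.262 and 48 is 1.047. Friction about 0.06 N m; stays where it is left. The numbers 48 and 12 count when held within 4 numbers for 0.3 s. It starts between 20 and 34; the stop that ends it to the right lies between 57 and 79.
- dial_grip (a point): point on the dial's axis at the height to grip, 112 mm above the bench, inside the black bar grip: 50 mm long, 14 mm thick, from 94 to 124 mm above the bench, on a disc 60 mm across. The x axis points along the bar to its pointer end; grip across the 14 mm.
- dial: the black dial with its bar grip and the lock work it carries inside the housing; origin on its axis at the top of the housing, x axis along the bar towards the pointer end
- stop_plunger: spring stop inside the housing, out of sight, meeting the dial 35 mm from its axis. At first touch the moment to turn the dial rises at once by 0.14 N m, then by 0.053 N m a number. Over 10 N on it (0.35 N m above friction, 4 numbers past first touch) is forcing. Let go, the dial is pushed back to first touch; only there (within about 4 numbers) can the bolt move.
- bolt: steel bolt: flat bar 18 mm wide with an upright round knob 13 mm thick (18 mm across its cap, 20 mm at its foot) reaching from 78 to 114 mm above the bench; origin under the knob; slides along the strongbox's y
- bolt_slide (a joint): travel of the bolt in m: 0 shut, 0.018 fully drawn towards the dial (strongbox +y); friction about 2 N; stays where it is left. With the dial wrong it is blocked after 3 to 5 mm; over 20 N against the dial's lock work is ramming.
- bolt_grip (a point): middle of the bolt's knob at the height to grip, 96 mm above the bench; 50 mm from the edge of the dial housing when shut, 32 mm when drawn. Pinch it across the strongbox's x or push it
- mortar: agate mortar bowl, 66 mm across, 30 mm high, bystander, origin under its centre
- die: steel pellet die body, 52 mm round with a small side nipple, 52 mm high, bystander
- powder_jar: white powder jar, 62 mm across, 83 mm high, bystander

How it is judged:
On the way, in this order (a step that is already met when the one before it is completed fails the run):
1. the dial is turned right to 48 (within 4 numbers) and held there 0.3 s (value of joint dial_turn between 0.96 and 1.134 rad), for 0.3 s.
2. the dial is turned left to 12 (within 4 numbers) and held there 0.3 s (value of joint dial_turn between 0.175 and 0.349 rad), for 0.3 s.
3. the dial is turned right up to its stop and presses it (contact force between stop_plunger and dial above 1 N), for 0.1 s.
At the end, for the whole second after the job is handed in: the bolt is drawn at least 15 mm of its 18 mm towards the dial and at rest, and the strongbox, dial and bolt are let go; mortar, die and jar still stand where they stood (within 20 mm) (value of joint bolt_slide above 0.015 m and linear speed of bolt below 0.01 m/s and contact force between the fingers and lock_box below 0.1 N); the robot touches nothing.
It fails at once if the dial is forced against its stop (more than 10 N on the stop) (contact force between stop_plunger and dial above 10 N).
It fails at once if the bolt is rammed against the locked dial (more than 20 N) (contact force between bolt and dial above 20 N).
It fails at once if the mortar, the die or the jar is moved more than 20 mm (distance of any of mortar, die, powder_jar from where it was at the start of the episode above 0.02 m).
It also fails if it takes over 61 s, if anything falls off the work surface, if the arm or the gripper's body presses on something with over 40 N, if the wrist force passes 120 N, or if a joint passes its speed limit or range.

ROBOT

A 6-joint arm with a two-finger parallel gripper is mounted at the origin on the work surface; the furniture and walls round the work are solid. World frame = base frame: x ahead of the robot, y to its left, z up, the work surface at z = 0. Lengths are in m, angles in rad, forces in N, time in s.
With the tool pointing down it reaches from about 0.4 to 0.825 m from the base axis. Payload 7 kg.
Tool frame: the origin (TCP) lies at the very end of the fingers, on their centre line; the grasp point (between the pads) lies 19 mm behind it (arm.grip_point_offset is the distance from the TCP to the grasp point, in m); z points along the fingers, y is the line along which they close (so a half turn about z gives the same grasp; the last joint's range is limited). The gripper opens to 88 mm and grips with 3 to 60 N. Pads are 19 mm wide; open, the fingers measure 130 mm over their backs; the gripper's body (78 mm by 193 mm) begins 47 mm behind the grasp point.
Start: joints at [-0.853, 0.359, 0.012, 0, -1.224, -0.288], TCP at [0.281, -0.614, 0.227] pointing down, gripper open.
Joint ranges: [-3.07, 3.07], [-1.43, 2.12], [-1.02, 1.25], [-3.03, 1.67], [-3.05, -0], [-3.03, 3.03]. Speed limits (rad/s): [2.39, 2.39, 3.01, 3.14, 3.14, 3.14].

INTERFACE

Orientations are given as [roll, pitch, yaw] about the fixed x, y, z axes, in that order (R = Rz(yaw) Ry(pitch) Rx(roll)).
In Python, from station import arm, cams gives the robot as it stands.
- The arm moves only by the shell command python3 -m handwheel 'ROWS' [FORCE]. ROWS is JSON, a list that holds one entry, the list of rows, each a list of 7 numbers: the shift along the tool's x, y, z normalised to -1 to 1, where 1 is 0.08 m, then the turn, a rotation vector about the tool's x, y, z normalised to -1 to 1, where 1 is 0.5 rad, then the closure in counts, from 0 (fully open) to 255 (shut). In form: [[[x, y, z, wx, wy, wz, hand], ...]]. A call has 1 to 5 rows; each row is the pose to reach, as a shift and turn from the pose commanded when the call began, along the tool's axes at that moment; what a row does not reach only later rows make up. A row lasts 1/8 s, in which the tool goes at most 62.5 mm and 10.7 degrees, less where a joint would pass 70% of its speed; a pose out of reach is approached as far as the arm can. A call with a number of a shift or a turn outside -1 to 1 is refused whole. A call with a gripper value outside its range is refused whole. The fingers move at their own pace and stop on an object; FORCE is the grip in N (left out, the last holds). Time passes only in rows, so rows that repeat a pose let the fingers close. It gives the time, the measured TCP pose, the force, the opening and the grip force at its end, in the units of the state.
- arm.get_state(): the state, without advancing time (a new reading comes with each control period).
- cams.grab_frame(name): name is "scene" or "side" or "wrist"; returns the picture (400x640x3 uint8, blue, green, red); there is no depth.
- cams.camera_info(name): a dict with "camera_matrix" (3x3 intrinsics, pixels), "R" (3x3) and "t" (3): a world point X has camera coordinates R X + t; the wrist camera has in their place "hand_eye" (4x4, takes a point from camera to tool coordinates, whose origin is the TCP and whose axes are the flange's). Camera axes: x right, y down, z forward; pixel columns grow to the right and rows downward; lengths in m; the calibration is good to about 2 mm. A picture is of the moment at which its call begins: read the wrist's pose just before it. camera_info takes no time and is no camera call.
- arm.job_done(): hands the job in; it is judged then, once.
The state is a dict: "t": time; "q": joint angles; "qd": joint speeds; "joint_efforts": joint torques, N m; "eef_pos": TCP position; "ee_rot": TCP orientation; "force": force on the tool from outside, world axes, zero at the start; "moment": the same for the moment, N m; "width": finger opening in m; "gripper_force": force on a finger pad.
Only numpy, scipy, OpenCV 4.12 (cv2) and the standard library are available. Lean on these libraries where they do the work, as an engineer would, in place of code of your own. Each camera call takes 0.05 s, during which the arm holds its last target. There are 200 camera calls.

## Working session

There is one attempt and no reset: what is moved stays moved. The work goes in short steps, Python scripts to look and compute and a shell command to move; the robot and the scene stay as the last step left them, time stands still between calls to the robot, and variables do not carry over. Pictures are saved under pics/ and viewed, at most 10 in all, crops included, and the job is handed in when it is done.

```bash
ls; mkdir -p pics; python3 - <<'E'
from station import arm,cams
import cv2
print(arm.get_state())
print(arm.grip_point_offset)
for n in ("scene","side","wrist"):
    im=cams.grab_frame(n); cv2.imwrite(f"pics/{n}0.png",im)
    print(n,cams.camera_info(n))
E
```

```text
pics
{'t': 0.0, 'q': array([-8.52897483e-01,  3.59399168e-01,  1.10610524e-02, -3.29563007e-04,
       -1.22408703e+00, -2.88106873e-01]), 'qd': array([-1.75733989e-04, -1.52262499e-03,  1.03741422e-03, -5.93894626e-04,
       -8.09932431e-05, -7.89207729e-04]), 'joint_efforts': array([-1.66265281e-04, -5.82712376e+01,  2.93068832e+01,  6.99778318e+00,
        6.81131176e-03, -2.58390583e-04]), 'eef_pos': array([ 0.28103418, -0.61318431,  0.2256194 ]), 'ee_rot': array([ 3.13994294e+00, -1.65810663e-04, -2.71191279e+00]), 'force': array([ 0.11030766,  0.22575763, -0.43087525]), 'moment': array([-4.22395244e-02,  1.91739139e-03, -1.03870060e-05]), 'gripper_force': 0.0, 'width': 0.08776095524379014}
0.0188
scene {'camera_matrix': array([[472.85286099,   0.        , 323.0673225 ],
       [  0.        , 472.85286099, 198.3269039 ],
       [  0.        ,   0.        ,   1.        ]]), 'R': array([[ 0.72811577, -0.6850668 ,  0.02304121],
       [-0.34327795, -0.39353239, -0.85281446],
       [ 0.59330234,  0.61303812, -0.52170547]]), 't': array([-0.40363371,  0.25103737,  0.64570446])}
side
[... 210 characters left out ...]
 , -0.00111301],
       [-0.50837579, -0.46048075, -0.72767544],
       [ 0.53823189,  0.4897134 , -0.68592071]]), 't': array([-0.38513681,  0.31821159,  0.65946223])}
wrist {'camera_matrix': array([[329.55722897,   0.        , 325.43658144],
       [  0.        , 329.55722897, 194.57746357],
       [  0.        ,   0.        ,   1.        ]]), 'hand_eye': array([[ 6.17331244e-04, -9.68366533e-01, -2.49531313e-01,
         6.58213109e-02],
       [ 9.99999743e-01,  5.07155971e-04,  5.05821154e-04,
        -4.98351084e-04],
       [-3.63268982e-04, -2.49531562e-01,  9.68366598e-01,
        -1.58326341e-01],
       [ 0.00000000e+00,  0.00000000e+00,  0.00000000e+00,
         1.00000000e+00]])}
```

View pics/scene0.png

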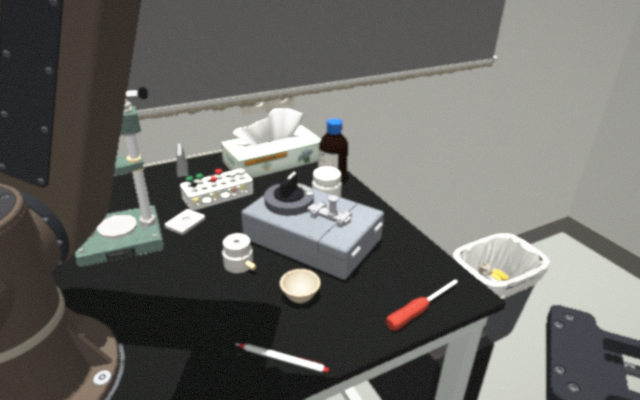

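View pics/side0.png

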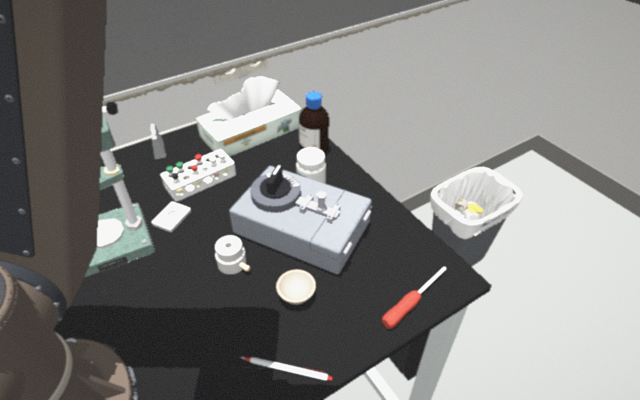

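The scene view shows the box with its dial at (289,197) and knob at (333,203). In the side view they are at (275,190) and (321,200). The jar stands behind the box, and the die and mortar are in front.

```bash
cat > h.py <<'E'
import numpy as np, cv2
from station import arm,cams
from scipy.spatial.transform import Rotation as Ro
def pose():
    s=arm.get_state(); return Ro.from_euler('xyz',s['ee_rot']).as_matrix(), np.array(s['eef_pos'])
def cam(n,P=None):
    i=cams.camera_info(n); K=i['camera_matrix']
    if n!='wrist': return K,i['R'].T,-i['R'].T@i['t']
    R,p=P or pose(); H=i['hand_eye']
    return K,R@H[:3,:3],R@H[:3,3]+p
def ray(c,uv,z):
    K,R,o=c; d=R@np.linalg.solve(K,[uv[0],uv[1],1]); return o+d*(z-o[2])/d[2]
def px(c,X):
    K,R,o=c; v=K@(R.T@(np.asarray(X)-o)); return v[:2]/v[2]
E
python3 - <<'E'
from h import *
for n,pts in (("scene",[(289,198,.088),(333,200,.112),(244,233,.07),(347,270,.07-.0),(383,211,.07),(327,180,.07)]),("side",[(275,191,.088),(321,196,.112),(234,209,.07),(333,246,.07),(370,208,.07),(311,160,.083)])):
    c=cam(n)
    for u,v,z in pts: print(n,(u,v),ray(c,(u,v),z).round(3))
E
```

```text
scene (289, 198) [0.486 0.025 0.088]
scene (333, 200) [ 0.516 -0.063  0.112]
scene (244, 233) [0.369 0.009 0.07 ]
scene (347, 270) [ 0.433 -0.182  0.07 ]
scene (383, 211) [ 0.609 -0.107  0.07 ]
scene (327, 180) [0.612 0.051 0.07 ]
side (275, 191) [0.484 0.027 0.088]
side (321, 196) [ 0.514 -0.063  0.112]
side (234, 209) [0.411 0.063 0.07 ]
side (333, 246) [ 0.467 -0.133  0.07 ]
side (370, 208) [ 0.584 -0.124  0.07 ]
side (311, 160) [0.602 0.044 0.083]
```

```bash
R='[[[-0.46,0.5,0,0,0,0,0],[-0.92,1,0,0,0,0,0]]]'; 
python3 -m handwheel '[[[-0.46,0.5,0,0,0,0,0],[-0.92,1,0,0,0,0,0]]]'
python3 -m handwheel '[[[-0.46,0.5,0,0,0,0,0],[-0.92,1,0,0,0,0,0]]]'
python3 -m handwheel '[[[-0.46,0.5,0,0,0,0,0],[-0.92,1,0,0,0,0,0]]]'
python3 -m handwheel '[[[-0.46,0.5,0,0,0,0,0],[-0.92,1,0,0,0,0,0],[-0.92,1,0,0,0,0,0]]]'
python3 - <<'E'
from h import *
c=cam("scene")
for u,v,z in ((334,180,0),(147,215,.05),(205,205,0),(216,175,.06),(282,165,0.05)): print((u,v),ray(c,(u,v),z).round(3))
E
```

```text
t: 0.4
eef_pos: [0.3146, -0.5091, 0.2256]
ee_rot: [3.14, -0.0, -2.713]
force: [0.2, 0.7, 0.9]
width: 0.0875
gripper_force: 0.0
t: 0.65
eef_pos: [0.3486, -0.4052, 0.2264]
ee_rot: [3.141, -0.0, -2.712]
force: [0.7, 0.6, 0.6]
width: 0.0878
gripper_force: 0.0
t: 0.9
eef_pos: [0.3821, -0.3017, 0.2265]
ee_rot: [-3.142, 0.0, -2.712]
force: [0.8, 0.8, 1.2]
width: 0.0877
gripper_force: 0.0
t: 1.27
eef_pos: [0.4165, -0.1971, 0.2268]
ee_rot: [-3.142, 0.001, -2.707]
force: [0.5, -1.0, -0.0]
width: 0.0878
gripper_force: 0.0
(334, 180) [0.713 0.129 0.   ]
(147, 215) [0.279 0.204 0.05 ]
(205, 205) [0.419 0.235 0.   ]
(216, 175) [0.456 0.239 0.06 ]
(282, 165) [0.607 0.197 0.05 ]
```

```bash

python3 -m handwheel '[[[-0.46,0.5,0,0,0,0,0],[-0.92,1,0,0,0,0,0]]]' | sed -n 2p
python3 -m handwheel '[[[-0.46,0.5,0,0,0,0,0],[-0.92,1,0,0,0,0,0],[-0.92,1,0,0,0,0,0],[-0.92,1,0,0,0,0,0]]]'
python3 - <<'E'
from h import *
P=pose(); np.savez('p1.npz',R=P[0],p=P[1])
im=cams.grab_frame("wrist"); cv2.imwrite("pics/w1.png",im)
c=cam("wrist",P); print(P[1],[px(c,X).round() for X in ((.485,.026,.088),(.515,-.063,.114))])
E
```

```text
eef_pos: [0.4491, -0.0962, 0.2266]
t: 2.02
eef_pos: [0.4824, 0.0063, 0.2262]
ee_rot: [3.142, -0.001, -2.712]
force: [-0.1, -0.9, -0.2]
width: 0.0873
gripper_force: 0.0
[0.48236864 0.00634986 0.22619929] [array([344., 195.]), array([235., 191.])]
```

View pics/w1.png

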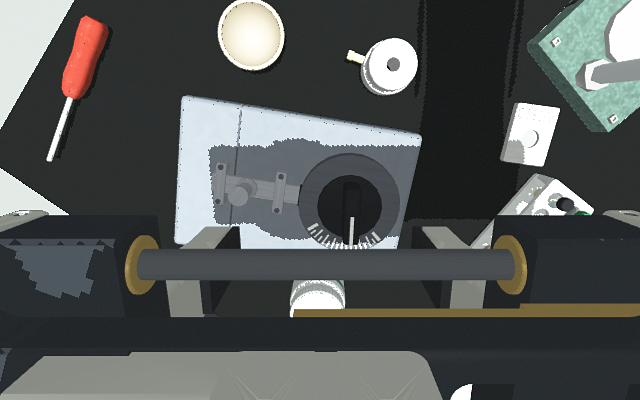

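The wrist view shows the dial housing centred near (349,197), with its white pointer line running from (351,217) to (351,244) and the knob near (240,193). The box's long edge runs from (181,96) to (421,135).

```bash
python3 - <<'E'
from h import *
d=np.load('p1.npz'); c=cam("wrist",(d['R'],d['p']))
im=cv2.imread('pics/w1.png'); g=cv2.cvtColor(im,cv2.COLOR_BGR2GRAY)
h=cv2.HoughCircles(cv2.medianBlur(g,5),cv2.HOUGH_GRADIENT,1,20,param1=80,param2=15,minRadius=28,maxRadius=60)
for u,v,r in h[0]:
    if 330<u<370 and 170<v<220: print(u,v,r,ray(c,(u,v),.088).round(4))
a,b=ray(c,(183,97),.07),ray(c,(419,134),.07); print('edge',a,b,np.degrees(np.arctan2(*(b-a)[1::-1])))
x=cv2.resize(im[135:260,180:420],None,fx=3.3,fy=3.3,interpolation=cv2.INTER_CUBIC); cv2.imwrite('pics/w1c.png',x)
E
```

```text
348.5 205.5 31.5 [0.4926 0.0345 0.088 ]
334.5 186.5 56.1 [0.4815 0.0148 0.088 ]
edge [ 0.46680912 -0.14471035  0.07      ] [0.40594696 0.06778971 0.07      ] 105.9822458616548
```

View pics/w1c.png

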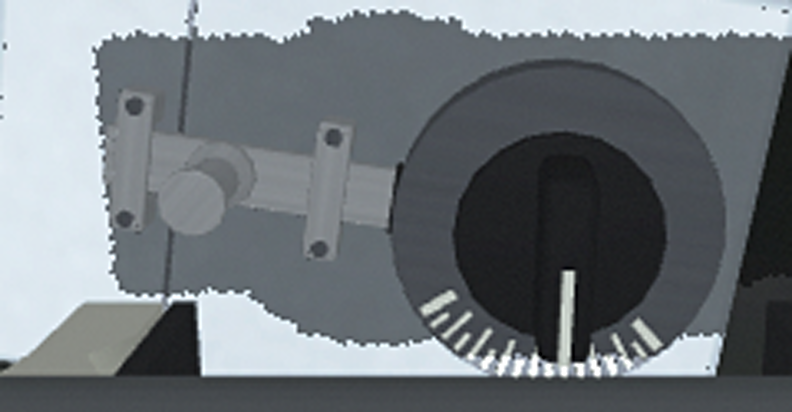

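```bash
python3 - <<'E'
from h import *
d=np.load('p1.npz'); c=cam("wrist",(d['R'],d['p']))
f=lambda u,v,z: ray(c,(180+(u+.5)/3.3-.5,135+(v+.5)/3.3-.5),z)
h=f(558.5,233,.088);k=f(561,237,.094);a,b=f(569,270,.124),f(565,363,.124);n0,n80=f(648,335,.088),f(437,303,.088);kn=f(193,200,.114)
an=lambda v:np.degrees(np.arctan2(v[1],v[0]))
print('C',h,k,'bar',a,b,an(b-a),'bar r',np.hypot(*(b-h)[:2]),an(b-h)); print('0/80',an(n0-h),an(n80-h)); print('knob',kn,an(h-kn)-90,np.linalg.norm((h-kn)[:2]))
R=d['R'];print('tool shift',R.T@(k-d['p']), 'toolx',an(-R[:,0]))
E
```

```text
C [0.49221473 0.03468719 0.088     ] [0.49156705 0.0346861  0.094     ] bar [0.49143609 0.03447334 0.124     ] [0.51450352 0.04449426 0.124     ] 23.48103034291965 bar r 0.02435094878903652 23.749501973537953
0/80 65.38729015090004 -34.10515625172228
knob [ 0.51738468 -0.05942109  0.114     ] 14.973699581432825 0.09741608970248265
tool shift [-0.02031027  0.02191102  0.1321802 ] toolx 24.640774250774257
```

The dial axis is at (0.492, 0.035), box yaw is about 15.6°, and the pointer is near number 33.6. I'll descend over the bar and grip it.

```bash

python3 -m handwheel '[[[-0.25,0.27,0.5,0,0,0.04,100],[-0.25,0.27,0.8,0,0,0.04,100],[-0.25,0.27,0.8,0,0,0.04,100]]]' 40
python3 -m handwheel '[[[0,0,0.4,0,0,0,100],[0,0,0.8,0,0,0,100],[0,0,0.8,0,0,0,100],[0,0,0.8,0,0,0,100]]]'
python3 - <<'E'
from h import *
P=pose();print(P[1],P[0].T@(np.array([.492,.0346,.097])-P[1]),arm.get_state()['moment'])
cv2.imwrite("pics/s2.png",cv2.resize(cams.grab_frame("side")[100:280,180:420],None,fx=3,fy=3))
E
```

```text
t: 2.45
eef_pos: [0.4905, 0.0331, 0.1611]
ee_rot: [3.142, -0.004, -2.733]
force: [-0.1, -0.3, -0.5]
width: 0.0631
gripper_force: 0.0
t: 2.95
eef_pos: [0.4929, 0.0345, 0.1004]
ee_rot: [-3.141, 0.002, -2.732]
force: [0.1, -1.2, -0.2]
width: 0.053
gripper_force: 0.0
[0.4929413  0.03451449 0.10035732] [0.00083615 0.0004548  0.00335544] [ 0.00320993 -0.10717542  0.04410617]
```

View pics/s2.png

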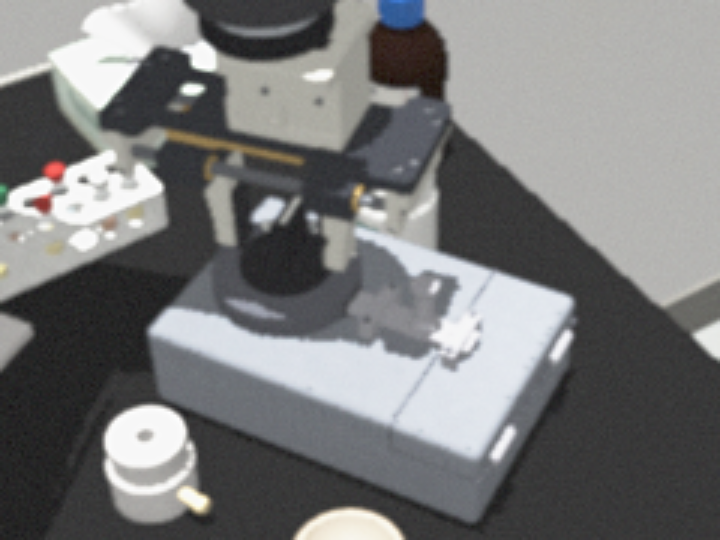

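The fingers straddle the bar, with the die and jar clear of them. I'll lower slightly and close.

```bash

python3 -m handwheel '[[[0.01,0,0.03,0,0,0,100],[0.01,0,0.03,0,0,0,255],[0.01,0,0.03,0,0,0,255],[0.01,0,0.03,0,0,0,255],[0.01,0,0.03,0,0,0,255]]]' 40
python3 -m handwheel '[[[0,0,0,0,0,0,255],[0,0,0,0,0,0,255],[0,0,0,0,0,0,255],[0,0,0,0,0,0,255]]]'
python3 -c "
from h import *;s=arm.get_state();print(s['moment'],s['ee_rot'],s['q'])"
```

```text
t: 3.62
eef_pos: [0.4911, 0.0344, 0.0961]
ee_rot: [-3.142, -0.0, -2.732]
force: [-0.5, -0.3, -1.0]
width: 0.0189
gripper_force: 0.0
t: 4.12
eef_pos: [0.4911, 0.0344, 0.0961]
ee_rot: [3.142, 0.0, -2.732]
force: [0.2, 0.2, -0.3]
width: 0.0135
gripper_force: 40.0
[0.09733542 0.02635051 0.06861934] [ 3.14155693e+00  4.07908208e-06 -2.73183324e+00] [ 4.70135969e-01  1.90017907e-01 -5.58119588e-01 -4.83190424e-05
 -8.22652605e-01 -1.63114001e+00]
```

```bash

python3 -m handwheel '[[[0,0,0,0,0,0.15,255],[0,0,0,0,0,0.3,255],[0,0,0,0,0,0.45,255],[0,0,0,0,0,0.62,255],[0,0,0,0,0,0.62,255]]]'
python3 -m handwheel '[[[0,0,0,0,0,0,255],[0,0,0,0,0,0,255],[0,0,0,0,0,0,255],[0,0,0,0,0,0,255]]]'
python3 -c "
from h import *;s=arm.get_state();print(s['moment'],s['ee_rot'])
cv2.imwrite('pics/w3.png',cv2.resize(cams.grab_frame('wrist')[150:330,250:450],None,fx=3,fy=3))"
```

```text
t: 4.75
eef_pos: [0.4911, 0.0345, 0.0962]
ee_rot: [3.141, 0.0, -3.041]
force: [-0.7, 1.6, -0.2]
width: 0.0138
gripper_force: 40.0
t: 5.25
eef_pos: [0.4911, 0.0345, 0.0962]
ee_rot: [3.141, 0.0, -3.041]
force: [-0.2, 3.6, 0.1]
width: 0.0135
gripper_force: 40.0
[0.96871476 0.34983311 0.02742357] [ 3.14141836e+00  4.47270132e-05 -3.04149769e+00]
```

View pics/w3.png

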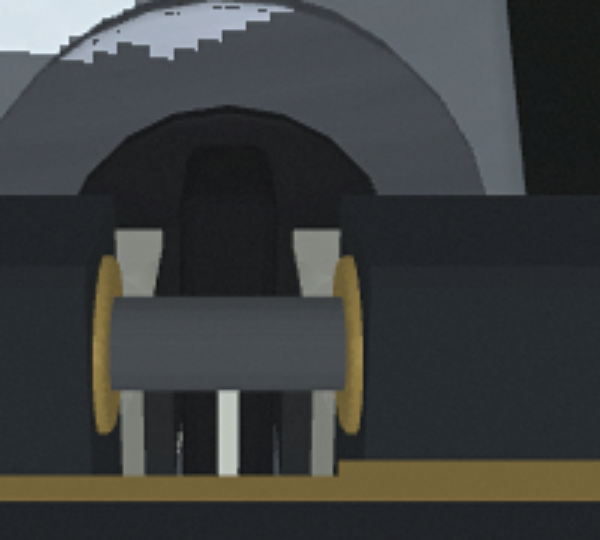

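The bar stays aligned between the pads, with the white line vertical, so the dial reads about 47.9. Now left 36 numbers (0.785 rad).

```bash

python3 -m handwheel '[[[0,0,0,0,0,-0.15,255],[0,0,0,0,0,-0.35,255],[0,0,0,0,0,-0.55,255],[0,0,0,0,0,-0.75,255],[0,0,0,0,0,-0.9,255]]]' | sed -n 2,4p
python3 -m handwheel '[[[0,0,0,0,0,-0.15,255],[0,0,0,0,0,-0.35,255],[0,0,0,0,0,-0.55,255],[0,0,0,0,0,-0.67,255],[0,0,0,0,0,-0.67,255]]]'
python3 -m handwheel '[[[0,0,0,0,0,0,255],[0,0,0,0,0,0,255],[0,0,0,0,0,0,255],[0,0,0,0,0,0,255]]]'
python3 -c "
from h import *;s=arm.get_state();print(s['moment'],s['ee_rot'])"
```

```text
eef_pos: [0.4911, 0.0344, 0.0961]
ee_rot: [-3.142, 0.0, -2.589]
force: [-0.1, 2.2, 0.2]
t: 6.55
eef_pos: [0.4912, 0.0342, 0.0961]
ee_rot: [-3.141, -0.0, -2.257]
force: [0.3, 1.3, -1.3]
width: 0.014
gripper_force: 40.0
t: 7.05
eef_pos: [0.4912, 0.0343, 0.0961]
ee_rot: [-3.141, -0.0, -2.257]
force: [3.1, -1.0, -2.3]
width: 0.0139
gripper_force: 40.0
[-0.50561223 -0.78473978  0.05589645] [-3.14140980e+00 -1.62293381e-04 -2.25699084e+00]
```

```bash

python3 -m handwheel '[[[0,0,0,0,0,0.15,255],[0,0,0,0,0,0.35,255],[0,0,0,0,0,0.55,255],[0,0,0,0,0,0.75,255],[0,0,0,0,0,0.93,255]]]' | sed -n 2,4p
python3 -m handwheel '[[[0,0,0,0,0,0.15,255],[0,0,0,0,0,0.35,255],[0,0,0,0,0,0.55,255],[0,0,0,0,0,0.75,255],[0,0,0,0,0,0.85,255]]]'
python3 -c "
from h import *;s=arm.get_state();print(s['moment'],s['ee_rot'][2],s['joint_efforts'][5])"
python3 -m handwheel '[[[0,0,0,0,0,0.04,255]]]' >/dev/null
python3 -c "
from h import *;s=arm.get_state();print(s['moment'],s['ee_rot'][2],s['joint_efforts'][5])"
python3 -m handwheel '[[[0,0,0,0,0,0.04,255]]]' >/dev/null
python3 -c "
from h import *;s=arm.get_state();print(s['moment'],s['ee_rot'][2],s['joint_efforts'][5])"
```

```text
eef_pos: [0.4911, 0.0344, 0.0961]
ee_rot: [3.142, -0.0, -2.725]
force: [1.3, -0.3, -1.3]
t: 8.3
eef_pos: [0.4911, 0.0346, 0.0961]
ee_rot: [3.141, -0.0, 3.134]
force: [0.8, 0.8, -1.5]
width: 0.0135
gripper_force: 40.0
[ 0.26703748 -0.25923119  0.0855267 ] 3.1339354639457215 0.26334062218666077
[ 0.4204347 -0.2419159  0.0132914] 3.115698966289784 -0.07059887750074267
[ 0.67221269 -0.14448235  0.05244326] 3.095944177541577 0.19559116568416357
```

```bash
cat > chk.py <<'E'
import sys
from h import *
s=arm.get_state(); m=s['moment'][2]; y=s['ee_rot'][2]; y-=2*np.pi*(y>0)
print('n=%.2f mz=%.3f tau6=%.3f w=%.4f'%(33.7+(-2.732-y)/.02182,m,s['joint_efforts'][5],s['width']))
sys.exit(abs(m)>.15)
E
python3 -m handwheel '[[[0,0,0,0,0,0.04,255],[0,0,0,0,0,0.04,255]]]' >/dev/null; python3 chk.py &&
python3 -m handwheel '[[[0,0,0,0,0,0.04,255],[0,0,0,0,0,0.04,255]]]' >/dev/null && python3 chk.py &&
python3 -m handwheel '[[[0,0,0,0,0,0.04,255],[0,0,0,0,0,0.04,255]]]' >/dev/null && python3 chk.py &&
python3 -m handwheel '[[[0,0,0,0,0,0.04,255],[0,0,0,0,0,0.04,255]]]' >/dev/null && python3 chk.py &&
python3 -m handwheel '[[[0,0,0,0,0,0.04,255],[0,0,0,0,0,0.04,255]]]' >/dev/null && python3 chk.py
```

```text
n=55.47 mz=-0.004 tau6=-0.122 w=0.0138False
```

```bash
sed -i 's/sys.exit(.*/sys.exit(int(abs(m)>.15))/' chk.py
python3 -m handwheel '[[[0,0,0,0,0,0.04,255],[0,0,0,0,0,0.04,255]]]' >/dev/null; python3 chk.py &&
python3 -m handwheel '[[[0,0,0,0,0,0.04,255],[0,0,0,0,0,0.04,255]]]' >/dev/null && python3 chk.py &&
python3 -m handwheel '[[[0,0,0,0,0,0.04,255],[0,0,0,0,0,0.04,255]]]' >/dev/null && python3 chk.py &&
python3 -m handwheel '[[[0,0,0,0,0,0.04,255],[0,0,0,0,0,0.04,255]]]' >/dev/null && python3 chk.py &&
python3 -m handwheel '[[[0,0,0,0,0,0.04,255],[0,0,0,0,0,0.04,255]]]' >/dev/null && python3 chk.py &&
python3 -m handwheel '[[[0,0,0,0,0,0.04,255],[0,0,0,0,0,0.04,255]]]' >/dev/null && python3 chk.py
```

```text
n=56.40 mz=-0.024 tau6=-0.121 w=0.0140
n=57.31 mz=-0.060 tau6=-0.121 w=0.0138
n=58.23 mz=0.007 tau6=-0.107 w=0.0136
n=59.14 mz=-0.058 tau6=-0.107 w=0.0135
n=60.06 mz=0.000 tau6=-0.107 w=0.0137
n=60.98 mz=-0.019 tau6=-0.107 w=0.0138
```

```bash
sed -i "s/sys.exit(.*/sys.exit(int(abs(m)>.13 or abs(s['joint_efforts'][5]+.11)>.05))/" chk.py
python3 -m handwheel '[[[0,0,0,0,0,0.04,255],[0,0,0,0,0,0.04,255]]]' >/dev/null; python3 chk.py &&
python3 -m handwheel '[[[0,0,0,0,0,0.04,255],[0,0,0,0,0,0.04,255]]]' >/dev/null && python3 chk.py &&
python3 -m handwheel '[[[0,0,0,0,0,0.04,255],[0,0,0,0,0,0.04,255]]]' >/dev/null && python3 chk.py &&
python3 -m handwheel '[[[0,0,0,0,0,0.04,255],[0,0,0,0,0,0.04,255]]]' >/dev/null && python3 chk.py &&
python3 -m handwheel '[[[0,0,0,0,0,0.04,255],[0,0,0,0,0,0.04,255]]]' >/dev/null && python3 chk.py &&
python3 -m handwheel '[[[0,0,0,0,0,0.04,255],[0,0,0,0,0,0.04,255]]]' >/dev/null && python3 chk.py &&
python3 -m handwheel '[[[0,0,0,0,0,0.04,255],[0,0,0,0,0,0.04,255]]]' >/dev/null && python3 chk.py
```

```text
n=61.89 mz=0.014 tau6=-0.107 w=0.0138
n=62.81 mz=-0.046 tau6=-0.107 w=0.0139
n=63.72 mz=-0.026 tau6=-0.107 w=0.0137
n=64.63 mz=0.052 tau6=-0.202 w=0.0137
```

```bash

python3 -m handwheel '[[[0,0,0,0,0,0,255],[0,0,0,0,0,0,255]]]' >/dev/null; python3 chk.py
python3 -m handwheel '[[[0,0,0,0,0,0.02,255],[0,0,0,0,0,0.02,255]]]' >/dev/null; python3 chk.py
```

```text
n=64.62 mz=0.055 tau6=-0.064 w=0.0138
n=65.08 mz=0.195 tau6=-0.240 w=0.0133
```

```bash

python3 -m handwheel '[[[0,0,0,0,0,0,255]]]' >/dev/null; python3 chk.py
python3 -m handwheel '[[[0,0,0,0,0,0,255]]]' >/dev/null; python3 chk.py
python3 -m handwheel '[[[0,0,0,0,0,0.02,255],[0,0,0,0,0,0.02,255]]]' >/dev/null; python3 chk.py
python3 -m handwheel '[[[0,0,0,0,0,0,255]]]' >/dev/null; python3 chk.py
```

```text
n=65.07 mz=0.173 tau6=-0.173 w=0.0136
n=65.07 mz=0.220 tau6=-0.172 w=0.0139
n=65.53 mz=0.202 tau6=-0.265 w=0.0138
n=65.53 mz=0.178 tau6=-0.199 w=0.0138
```

The moment jumped by about 0.14 N m and then rose along the spring slope, so the stop is reached at about 65 with roughly 5 N on it. I'll release, rise and rotate for the bolt.

```bash

python3 -m handwheel '[[[0,0,0,0,0,0,130],[0,0,0,0,0,0,130],[0,0,0,0,0,0,130],[0,0,0,0,0,0,130]]]' 
python3 -m handwheel '[[[0,0,-0.4,0,0,0,130],[0,0,-1,0,0,0,130],[0,0,-1,0,0,0,130]]]' | sed -n 2,5p
python3 -m handwheel '[[[0,0,-0.2,0,0,-0.3,100],[0,0,-0.2,0,0,-0.6,100],[0,0,-0.2,0,0,-0.9,100],[0,0,-0.2,0,0,-1,100]]]' | sed -n 2,3p
python3 -m handwheel '[[[0,0,0,0,0,-0.35,100],[0,0,0,0,0,-0.7,100],[0,0,0,0,0,-1,100]]]' | sed -n 2,3p
python3 -m handwheel '[[[0,0,0,0,0,-0.35,100],[0,0,0,0,0,-0.7,100],[0,0,0,0,0,-1,100]]]' | sed -n 2,3p
python3 -m handwheel '[[[0,0,0,0,0,-0.35,100],[0,0,0,0,0,-0.7,100],[0,0,0,0,0,-1,100],[0,0,0,0,0,-1,100]]]' | sed -n 2,3p
python3 - <<'E'
from h import *
P=pose(); t=np.array([.5176,-.0596,.2]); print(P[1],arm.get_state()['ee_rot'],'shift',P[0].T@(t-P[1])/.08)
E
```

```text
t: 12.92
eef_pos: [0.4911, 0.0342, 0.0962]
ee_rot: [-3.141, 0.0, 2.856]
force: [-0.3, 0.2, -0.3]
width: 0.0419
gripper_force: 0.0
eef_pos: [0.4934, 0.0351, 0.1798]
ee_rot: [3.138, 0.006, 2.857]
force: [-0.2, -0.4, -0.3]
width: 0.0431
eef_pos: [0.4907, 0.0342, 0.1915]
ee_rot: [-3.142, -0.001, -2.924]
eef_pos: [0.4907, 0.0342, 0.1914]
ee_rot: [3.141, -0.001, -2.422]
eef_pos: [0.4907, 0.0343, 0.1914]
ee_rot: [3.141, -0.001, -1.922]
eef_pos: [0.4908, 0.0343, 0.1915]
ee_rot: [3.141, -0.0, -1.428]
[0.49078941 0.03425315 0.19153352] [ 3.14067994e+00 -1.84862435e-04 -1.42794326e+00] shift [ 1.20894594 -0.16460143 -0.10575778]
```

```bash

python3 -m handwheel '[[[0.4,-0.08,0,0,0,-0.26,100],[0.8,-0.16,0,0,0,-0.26,100],[0.8,-0.16,0,0,0,-0.26,100]]]' | sed -n 2,3p
python3 -m handwheel '[[[0,0,0,0,0,0,100]]]' | sed -n 2,3p
python3 - <<'E'
from h import *
P=pose(); t=np.array([.5176,-.0596,.114]);c=cam('wrist',P); np.savez('p2.npz',R=P[0],p=P[1]); print(px(c,t))
im=cams.grab_frame('wrist'); cv2.imwrite('pics/w4.png',im)
E
```

```text
eef_pos: [0.5131, -0.0286, 0.1915]
ee_rot: [3.141, -0.0, -1.303]
eef_pos: [0.5127, -0.0272, 0.1918]
ee_rot: [3.141, 0.0, -1.3]
[332.28123185 159.1501386 ]
```

View pics/w4.png

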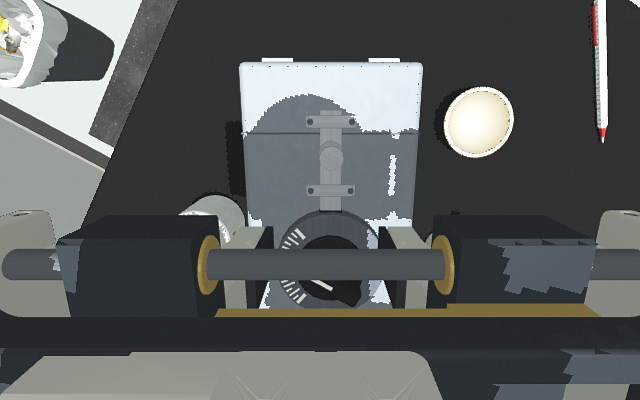

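The knob cap is at (331,159), 1 px from the prediction, and the box lies square to the tool. I'll descend with the tips at z≈0.09, above the bridges, and pinch lightly.

```bash

python3 -m handwheel '[[[0.41,0.05,0,0,0,0,100],[0.41,0.05,0.3,0,0,0,100],[0.41,0.05,0.6,0,0,0,100],[0.41,0.05,0.6,0,0,0,100]]]' | sed -n 2,4p
python3 -m handwheel '[[[0,0,0.35,0,0,0,100],[0,0,0.67,0,0,0,100],[0,0,0.67,0,0,0,100],[0,0,0.67,0,0,0,100]]]' 10
python3 -m handwheel '[[[0,0,0,0,0,0,255],[0,0,0,0,0,0,255],[0,0,0,0,0,0,255],[0,0,0,0,0,0,255],[0,0,0,0,0,0,255]]]' 10
python3 -m handwheel '[[[0,0,0,0,0,0,255],[0,0,0,0,0,0,255]]]' 10
```

```text
eef_pos: [0.5166, -0.0594, 0.1428]
ee_rot: [3.138, 0.0, -1.297]
force: [-0.0, 0.6, 1.0]
t: 16.6
eef_pos: [0.519, -0.0594, 0.0921]
ee_rot: [-3.14, -0.001, -1.296]
force: [0.2, -0.4, 0.1]
width: 0.0534
gripper_force: 0.0
t: 17.23
eef_pos: [0.5177, -0.0599, 0.0906]
ee_rot: [3.141, -0.0, -1.297]
force: [-1.5, -0.7, 2.5]
width: 0.0168
gripper_force: 10.0
t: 17.48
eef_pos: [0.5177, -0.0599, 0.0906]
ee_rot: [3.141, -0.0, -1.297]
force: [-3.2, -0.8, 3.9]
width: 0.0162
gripper_force: 10.0
```

```bash

python3 -m handwheel '[[[-0.03,0,0,0,0,0,255],[-0.06,0,0,0,0,0,255],[-0.06,0,0,0,0,0,255]]]' | sed -n 2,5p
python3 -m handwheel '[[[-0.02,0,0,0,0,0,255],[-0.03,0,0,0,0,0,255],[-0.03,0,0,0,0,0,255]]]' | sed -n 2,5p
```

```text
eef_pos: [0.5165, -0.0551, 0.0906]
ee_rot: [3.141, -0.0, -1.297]
force: [-2.7, -2.9, 4.3]
width: 0.0166
eef_pos: [0.5159, -0.0528, 0.0906]
ee_rot: [3.141, 0.0, -1.297]
force: [-2.6, -2.2, 5.8]
width: 0.0165
```

More than 5 mm of travel with only about 2 N, so the bolt is free. Continuing.

```bash

python3 -m handwheel '[[[-0.03,0,0,0,0,0,255],[-0.06,0,0,0,0,0,255],[-0.08,0,0,0,0,0,255],[-0.08,0,0,0,0,0,255]]]' | sed -n 2,5p
python3 -m handwheel '[[[-0.03,0,0,0,0,0,255],[-0.04,0,0,0,0,0,255],[-0.04,0,0,0,0,0,255]]]' | sed -n 2,5p
python3 -m handwheel '[[[-0.015,0,0,0,0,0,255],[-0.015,0,0,0,0,0,255]]]' | sed -n 2,5p
```

```text
eef_pos: [0.5141, -0.0464, 0.0906]
ee_rot: [3.141, 0.0, -1.297]
force: [-3.5, -2.2, 5.8]
width: 0.0164
eef_pos: [0.5133, -0.0434, 0.0906]
ee_rot: [3.141, 0.0, -1.297]
force: [-4.7, -2.5, 5.2]
width: 0.0167
eef_pos: [0.513, -0.0424, 0.0906]
ee_rot: [3.141, 0.0, -1.297]
force: [-4.0, -2.9, 5.7]
width: 0.0163
```

```bash

python3 -m handwheel '[[[-0.01,0,0,0,0,0,255],[-0.01,0,0,0,0,0,255]]]' | sed -n 2,5p
python3 -m handwheel '[[[0,0,0,0,0,0,100],[0,0,0,0,0,0,100],[0,0,0,0,0,0,100],[0,0,0,0,0,0,100]]]' | sed -n 2,6p
python3 -m handwheel '[[[0,0,-0.4,0,0,0,100],[0,0,-0.8,0,0,0,100],[0,0,-1,0,0,0,100],[0,0,-1,0,0,0,100]]]' | sed -n 2,6p
python3 -m handwheel '[[[0.5,0,0,0,0,0,100],[0.5,0,0,0,0,0,100],[0.5,0,0,0,0,0,100]]]' | sed -n 2,6p
python3 - <<'E'
from h import *
P=pose(); c=cam('wrist',P)
k=np.array([.5176,-.0596,.114]);y=np.array([-.269,.963,0])
print('shut',px(c,k),'drawn',px(c,k+.018*y))
cv2.imwrite('pics/w5.png',cams.grab_frame('wrist'))
E
```

```text
eef_pos: [0.5129, -0.0422, 0.0906]
ee_rot: [3.141, -0.001, -1.297]
force: [-2.9, -6.6, 4.4]
width: 0.0165
eef_pos: [0.5131, -0.0414, 0.0905]
ee_rot: [-3.141, 0.0, -1.297]
force: [-0.0, 0.7, 0.1]
width: 0.0501
gripper_force: 0.0
eef_pos: [0.5138, -0.0413, 0.1718]
ee_rot: [-3.139, -0.0, -1.297]
force: [0.4, 0.5, -0.9]
width: 0.0532
gripper_force: 0.0
eef_pos: [0.5231, -0.0802, 0.1696]
ee_rot: [3.14, 0.0, -1.298]
force: [0.5, 0.4, 0.3]
width: 0.0534
gripper_force: 0.0
shut [326.45277076 240.86907934] drawn [326.40079833 264.54557922]
```

View pics/w5.png

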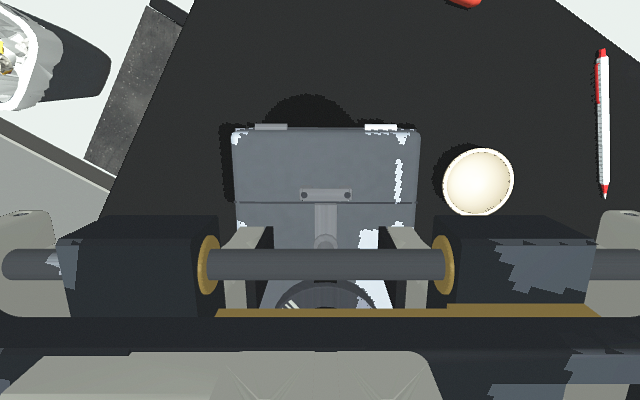

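The gripper's cross bar hides the knob cap. The shut position (326,241) shows only the knob's foot, and the force rose at 18 mm of travel, so the bolt is drawn. Handing in.

```bash
python3 -c "
from h import *
print('foot',px(cam('wrist'),[.5128,-.0423,.08]))
print(arm.job_done())"
```

```text
foot [326.3982089 245.0266892]
the job is handed in; nothing more can be done
None
```

I handed the job in, with no verdict shown: the dial went right to 48, left to 12, then right to its stop at about 65 (roughly 5 N, estimated), and the bolt was drawn about 18 mm (judged by arm travel and end-stop force, as the gripper hid the knob in the last picture) and let go.

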